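# Nudge the lens into the candling lamp and slide its keeper over it

## Task

The round lens of the candling lamp is lying loose on the lamp's white deck. Push it across the deck with the fingertips until it drops into its round cell and lies flat on the cell's floor, then push the sliding keeper fully home so that it covers the lens's edge. Only push: do not lift the lens off the deck, and leave the wand, torch and egg holder where they are.

Things in the scene. Friction and masses are not known exactly. Their poses are not given: they have to be found in the camera images.
- lamp: Candling lamp, a flat box fixed to the table: 180 (x) by 280 (y) mm, 60 mm tall, grey with a flat white deck on top (deck at 60 mm). Origin at the centre of its underside. Its round cell and the keeper are toward its -y end; the lens starts on the +y half of the deck.
- lens: Loose round lens, glass in a dark steel rim: plain disc of diameter 60 mm, 10 mm thick, about 80 g, lying flat on the deck 75 to 120 mm from the cell's centre. Origin at the centre of its underside, z along its axis.
- cell (a point): Centre of the mouth of the lamp's round cell, level with the deck, 30 mm from the lamp's centre toward its -y. The cell is a blind round recess of diameter 64 mm with a 1.5 mm chamfer, 11.5 mm deep, so that the seated lens lies 1.5 mm below the deck and its origin 11.5 mm below this point. Axes as the lamp's.
- keeper (a joint): Flat steel keeper sliding on the deck, in m: 0 fully back (front edge 15 mm short of the cell's rim), 0.025 fully home at its stop (10 mm over the cell). It slides along the lamp's +y, resists with about 1.5 N and stays where left; starts at 0 to 0.004. A strap 30 mm wide, 48 mm long, 1 to 4 mm above the deck, with an upright tab at its outer end; 5 mm high guides beside it.
- keeper_push (a point): Centre of the outer face (toward the lamp's -y) of the keeper's upright tab, 13 mm above the deck; moves with the keeper. The tab is 30 mm wide (lamp x), 10 mm thick (lamp y), its top 21 mm above the deck. Push here toward the lamp's +y. Axes as the lamp's.
- wand: Bystander: slim blue candling wand lying on the table, 182 mm long, 20 mm thick. Origin under its middle, x along it.
- torch: Bystander: steel pocket torch lying on the table, 108 mm long, 29 mm thick. Origin under its middle, x along it.
- holder: Bystander: green silicone egg holder, a small cup 62 mm wide at its foot, 35 mm tall. Origin at the centre of its underside.
Not all that is in view belongs to the job. Of the things like the lens, leave any that is green or red; of the rest the smaller one is meant.

How it is judged:
On the way, in this order (a step that is already met when the one before it is completed fails the run):
1. the lens lies flat on the floor of the cell (horizontal distance between lens and cell below 0.005 m and z of lens in the frame of cell below -0.01 m and angle between lens's own z axis and vertical below 0.06 rad), for 0.2 s.
2. the keeper is pushed home over the lens's edge (value of joint keeper above 0.021 m), for 0.2 s.
At the end, for the whole second after the job is handed in: The lens is at rest in the cell: centre within 5 mm of the cell's axis, underside at least 10 mm below the deck, tilted less than 0.06 rad; the keeper stands at more than 21 mm of its 25 mm travel (all of step 1 and linear speed of lens below 0.01 m/s and value of joint keeper above 0.021 m); the robot touches nothing.
It fails at once if the lens is lifted: its centre rises more than 5 mm above where it lay on the deck (z of lens in the frame of cell above 0.005 m).
It fails at once if the lens falls off the lamp (z of lens in the frame of cell below -0.02 m).
It fails at once if the wand, torch or egg holder is moved by more than 15 mm (distance of any of wand, torch, holder from where it was at the start of the episode above 0.015 m).
It also fails if it takes over 45 s, if anything falls off the work surface, if the arm or the gripper's body presses on something with over 40 N, if the wrist force passes 120 N, or if a joint passes its speed limit or range.

## Robot

A 6-joint arm with a two-finger parallel gripper is mounted at the origin on the work surface. World frame = base frame: x ahead of the robot, y to its left, z up, the work surface at z = 0. Lengths are in m, angles in rad, forces in N, time in s.
With the tool pointing down it reaches from about 0.425 to 0.925 m from the base axis. Payload 12.5 kg.
Tool frame: the origin (TCP) lies at the very end of the fingers, on their centre line; the grasp point (between the pads) lies 19 mm behind it; z points along the fingers, x is the direction in which the jaws open and shut, and the axes are right-handed (so a half turn about z gives the same grasp; the last joint's range is limited). The gripper opens to 85 mm and grips with 20 to 120 N. Pads are 22 mm wide; open, the fingers measure 114 mm over their backs; the gripper's body (76 mm by 85 mm) begins 54 mm behind the grasp point. The pads swing forward as they close: fully open they stand 13 mm farther back than shut.
Start: joints at [0.996, 0.491, 1.559, -0, 1.092, -0.106], TCP at [0.282, 0.558, 0.231] pointing down, gripper open.
Joint ranges: [-3.1, 3.1], [-0.84, 2.19], [0.05, 2.79], [-1.13, 4.28], [0.06, 2.93], [-2.69, 2.69]. Speed limits (rad/s): [2.22, 2.22, 2.79, 3.14, 3.14, 3.14].

## Interface

Orientations are given as a 3x3 rotation matrix whose columns are the frame's x, y, z axes.
In Python, from cell import env gives the robot as it stands. The module is installed in compiled form; this text tells all that it offers.
- The arm moves only by the tool carry_out, never from a script. Its argument "moves" is a list of rows, each an object with "claw": the closure in counts, from 0 (fully open) to 255 (shut); "travel": the shift along the world's x, y, z in cm, a list of three; "twist": the turn, a rotation vector about the world's x, y, z in degrees, a list of three. A call has 1 to 12 rows; each row shifts and turns the commanded pose from where the row before left it; what a row does not reach is not made up. A row lasts 1/8 s, in which the tool goes at most 62.5 mm and 10.7 degrees, less where a joint would pass 70% of its speed; a pose out of reach is approached as far as the arm can. A call is refused whole if a number of a shift passes 6.25 or a number of a turn 10.7, either way. A call with a gripper value outside its range is refused whole. The fingers move at their own pace and stop on an object; "grip_force" is the grip in N (left out, the last holds). Time passes only in rows, so rows that do not move let the fingers close. It gives the time, the measured TCP pose, the force and the opening at its end, in the units of the state.
- env.get_obs(): the state, without advancing time (a new reading comes with each control period).
- env.grab_frame(name): name is "side" or "top" or "wrist"; returns a dict with "img" (400x640x3 uint8, red, green, blue), "z_map" (400x640 float32, m along the optical axis (not along the pixel's ray), 0 where there is no reading), "K" (3x3 intrinsics, pixels), "position" and "orientation" of the camera in the world. Camera axes: x right, y down, z forward; pixel columns grow to the right and rows downward; lengths in m; the calibration is good to about 2 mm. A picture is of the moment at which its call begins.
- env.sign_off(): hands the job in, once; it reports no verdict.
Trained networks look in the newest picture that a camera, given by its name, has taken for a name from the list of things; names that differ only in an ending like _2 or _b are one class to them, and where a whole thing is asked for, a point or a joint stands for the part that bears it (a point fixed in the world has none). Each returns a list of dicts, best first, with "confidence" (0 to 1); they miss things now and then, are a little off and sometimes report something else, mostly with a low value. They report only what shows in the picture. A call takes as long as a camera call. They do not tell look-alikes from the thing itself.
- env.look_for(target, camera): "at" ([x, y, z] in m, in world coordinates, good to about 4 mm: the middle of the surface that is visible of it).
- env.masks_of(target, camera): "mask" (400x640 bool, what is visible of it).
- env.pinpoint(target, camera): "at" ([x, y, z] in m, in world coordinates, good to about 4 mm: a listed point, or the origin of a listed thing).
The state is a dict: "clock": time; "q": joint angles; "dq": joint speeds; "joint_torque": joint torques, N m; "eef_pos": TCP position; "tcp_rot": TCP orientation; "contact_force": force on the tool from outside, world axes, zero at the start; "wrist_torque": the same for the moment, N m; "gripper_width": finger opening in m.
Only numpy, scipy, OpenCV 4.12 (cv2) and the standard library are available. Lean on these libraries where they do the work, as an engineer would, in place of code of your own. Each camera call takes 0.05 s, during which the arm holds its last target. There are 200 camera calls.

## Working session

There is one attempt and no reset: what is moved stays moved. The work goes in short steps, Python scripts to look and compute and a tool call to move; the robot and the scene stay as the last step left them, time stands still between calls to the robot, and variables do not carry over. Pictures are saved under pics/ and viewed, about 8 in all and at most 12, crops included, and the job is handed in when it is done.

Besides the shell and the picture viewer there is one more tool, called after ">>>" by a JSON object that holds its "method" and its "body", one argument or row to a line. carry_out: Moves the arm, as the interface text tells. Its arguments: {"type":"object","properties":{"moves":{"type":"array"},"grip_force":{"type":"number"}},"required":["moves"]}

```bash
mkdir -p pics; ls
cat > h.py <<'E'
import numpy as np, cv2
from cell import env
def snap(cam,name=None):
    f=env.grab_frame(cam)
    if name: cv2.imwrite('pics/'+name,f['img'][:,:,::-1])
    return f
def w(f,u,v,z=None):
    K=f['K'];R=np.array(f['orientation']);p=np.array(f['position'])
    d=R@np.array([(u-K[0,2])/K[0,0],(v-K[1,2])/K[1,1],1.])
    if z is None: return p+d*f['z_map'][int(round(v)),int(round(u))]
    return p+d*(z-p[2])/d[2]
def px(f,P):
    c=np.array(f['orientation']).T@(np.array(P)-f['position']);c=f['K']@c
    return c[:2]/c[2]
E
python3 - <<'E'
from h import *
np.set_printoptions(precision=4,suppress=True)
f=snap('top','top1.png')
for n in ['lens','lamp','cell','keeper_push','wand','torch','holder']:
    for r in env.pinpoint(n,'top'): print(n,r['confidence'],np.array(r['at']),px(f,r['at']))
print(f['position'],f['orientation'],f['K'])
g=snap('side','side1.png')
o=env.get_obs();print(o['clock'],o['eef_pos'],o['tcp_rot'],o['gripper_width'])
E
```

```text
pics
lens 0.92 [ 0.7343 -0.0993  0.0015] [347.5082 168.3021]
lens 0.8 [ 0.6348  0.1741 -0.0049] [262.0894 200.5827]
lens 0.71 [0.6048 0.0127 0.0609] [312.7943 206.3106]
lens 0.6 [ 0.4949  0.2165 -0.0006] [248.0963 244.8888]
lens 0.59 [ 0.4452 -0.3687  0.0021] [437.0774 258.3939]
lamp 0.85 [ 0.5687 -0.0381 -0.0034] [329.2754 220.3015]
cell 0.6 [ 0.5674 -0.0659  0.0633] [339.1711 218.1864]
keeper_push 0.49 [ 0.561  -0.1607  0.0727] [371.2755 219.5239]
wand 0.6 [ 0.7866  0.0584 -0.0009] [298.0795 153.3174]
torch 0.63 [ 0.4432 -0.3705  0.001 ] [437.6002 259.0464]
torch 0.61 [ 0.5656 -0.0668  0.0603] [339.4343 218.8916]
holder 0.58 [ 0.6755  0.3867 -0.0028] [195.4445 188.8118]
[0.4202 0.0021 1.3621] [[-0.0133 -0.988   0.154 ]
 [-0.9999  0.0141  0.004 ]
 [-0.0061 -0.1539 -0.9881]] [[435.7226   0.     314.4761]
 [  0.     435.7226 200.318 ]
 [  0.       0.       1.    ]]
0.45 [0.2824 0.5576 0.2313] [[ 0.4518  0.8921 -0.    ]
 [ 0.8921 -0.4518 -0.    ]
 [-0.     -0.     -1.    ]] 0.08530873325899602
```

Run:
```python
import cv2
a=cv2.imread('pics/top1.png')[130:290,180:460]
cv2.imwrite('pics/top1c.png',cv2.resize(a,None,fx=2.8,fy=2.8,interpolation=cv2.INTER_CUBIC))
```

```text
(no output)
```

View pics/top1c.png

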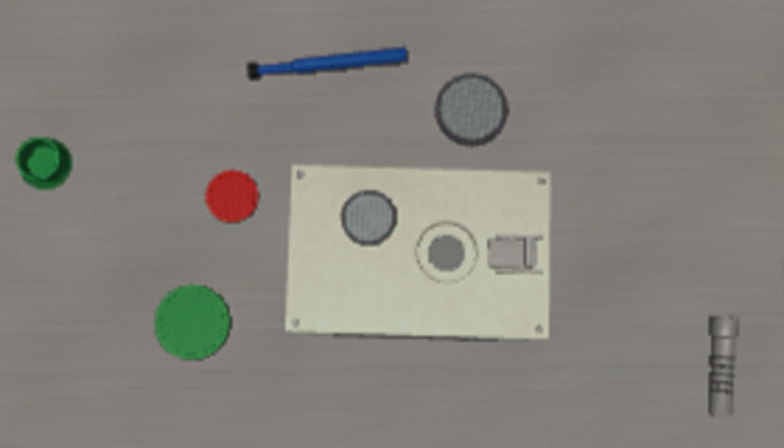

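View pics/side1.png

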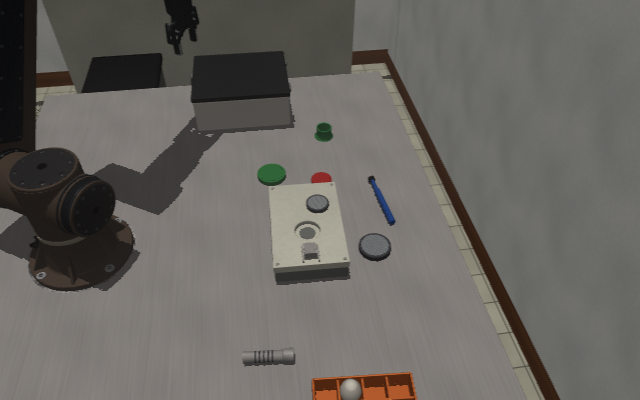

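The top view shows the bare lens at crop (369,217), the cell at (447,252) and the keeper to its right, on the -y side. The decoys are off the lamp: red, green, and a bigger grey disc. I'll move behind the lens on the +y side with the jaws partly open as a fork, then look closer.

>>> {"method": "carry_out", "body": {
  "moves": [
    {"claw": 135,"travel": [2.9,-4.05,0],"twist": [0,0,-7.4]},
    {"claw": 135,"travel": [2.9,-4.05,0],"twist": [0,0,-7.4]},
    {"claw": 135,"travel": [2.9,-4.05,0],"twist": [0,0,-7.4]},
    {"claw": 135,"travel": [2.9,-4.05,0],"twist": [0,0,-7.4]},
    {"claw": 135,"travel": [2.9,-4.05,0],"twist": [0,0,-7.4]},
    {"claw": 135,"travel": [2.9,-4.05,0],"twist": [0,0,-7.4]},
    {"claw": 135,"travel": [2.9,-4.05,0],"twist": [0,0,-7.4]},
    {"claw": 135,"travel": [2.9,-4.05,0],"twist": [0,0,-7.4]},
    {"claw": 135,"travel": [2.9,-4.05,0],"twist": [0,0,-7.4]},
    {"claw": 135,"travel": [2.9,-4.05,0],"twist": [0,0,-7.4]},
    {"claw": 135,"travel": [2.9,-4.05,0],"twist": [0,0,-7.4]},
    {"claw": 135,"travel": [2.9,-4.05,0],"twist": [0,0,-7.4]}
  ]
}}

```text
clock: 1.95
eef_pos: [0.6312, 0.0701, 0.2314]
tcp_rot: [[0.899, -0.437, 0.0], [-0.437, -0.899, 0.0], [0.0, -0.0, -1.0]]
contact_force: [0.8, 0.1, 0.5]
gripper_width: 0.0404
```

Run:
```python
from h import *
np.set_printoptions(precision=4,suppress=True)
f=snap('wrist','w1.png')
o=env.get_obs();print(o['clock'],o['eef_pos'],o['tcp_rot'],o['gripper_width'],o['contact_force'])
print(f['position'],f['orientation'])
for n in ['lens','cell','keeper_push','lamp']:
    for r in env.pinpoint(n,'wrist'): print(n,r['confidence'],np.array(r['at']),px(f,r['at']))
```

```text
2.0 [0.6341 0.0657 0.2311] [[ 0.8955 -0.445   0.0017]
 [-0.445  -0.8955 -0.0014]
 [ 0.0021  0.0005 -1.    ]] 0.04016462436638842 [-0.5457 -3.8601 -0.7763]
[0.664  0.1374 0.3734] [[ 0.8999 -0.4167 -0.1283]
 [-0.436  -0.8596 -0.2663]
 [ 0.0007  0.2956 -0.9553]]
lens 0.95 [ 0.6358  0.1676 -0.0037] [282.4244  76.2297]
lens 0.94 [ 0.7317 -0.1035  0.0013] [459.5746 256.3537]
lens 0.91 [0.4987 0.217  0.0025] [140.8322  91.8149]
lens 0.76 [0.6022 0.0204 0.0622] [315.1844 233.6777]
cell 0.9 [ 0.5641 -0.0688  0.0605] [319.9306 317.5896]
lamp 0.65 [ 0.5651 -0.0374 -0.0052] [309.4091 263.7509]
```

View pics/w1.png

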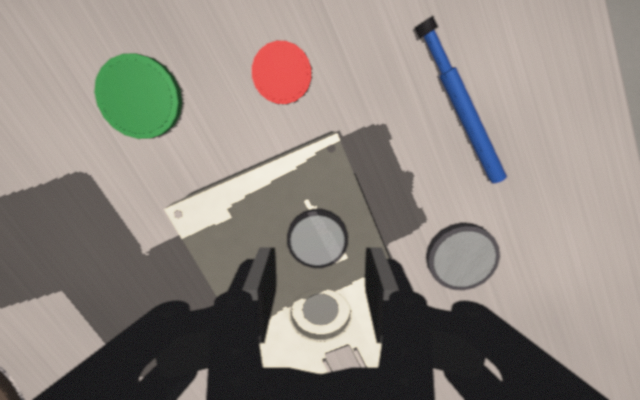

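The wrist view shows the lens at (317,238) on the deck, the cell at (320,314) ahead of it, and the fork roughly behind. I'll do one refinement now.

Run:
```python
from h import *
np.set_printoptions(precision=4,suppress=True)
def fitc(P):
    A=np.c_[2*P[:,:2],np.ones(len(P))];s=np.linalg.lstsq(A,(P[:,:2]**2).sum(1),rcond=None)[0]
    return s[:2],np.sqrt(s[2]+s[0]**2+s[1]**2)
for cam in ['wrist','top']:
    f=snap(cam)
    for r in env.masks_of('lens',cam):
        m=r['mask'].astype(np.uint8);c=max(cv2.findContours(m,0,1)[0],key=cv2.contourArea)[:,0]
        P=np.array([w(f,u,v,0.07) for u,v in c]); print(cam,'lens',r['confidence'],fitc(P))
    for r in env.masks_of('lamp',cam)[:1]:
        m=r['mask'].astype(np.uint8); 
        if cam=='top':
            hsv=cv2.cvtColor(f['img'],cv2.COLOR_RGB2HSV)
            pts=np.argwhere(m)[:,::-1]
            P=np.array([w(f,u,v,0.06)[:2] for u,v in pts]).astype(np.float32)
            print('lamp rect',cv2.minAreaRect(P*1000))
    print(cam,[ (r['confidence'],np.array(r['at'])) for n in ['cell','keeper_push'] for r in env.pinpoint(n,cam)])
    print(env.get_obs()['eef_pos'])
```

```text
wrist lens 0.97 (array([0.5243, 0.2002]), np.float64(0.03571035801678773))
wrist lens 0.89 (array([0.6414, 0.1649]), np.float64(0.024077961996540206))
wrist lens 0.82 (array([0.6036, 0.0177]), np.float64(0.02958448421620038))
wrist lens 0.58 (array([ 0.7213, -0.0606]), np.float64(0.036148819901326054))
wrist [(0.94, array([ 0.5648, -0.0653,  0.0599]))]
[0.63   0.0725 0.2316]
top lens 0.76 (array([ 0.7159, -0.0951]), np.float64(0.037416703656014696))
top lens 0.63 (array([0.603 , 0.0071]), np.float64(0.01869385617603699))
top lens 0.63 (array([0.501 , 0.2301]), np.float64(0.019072655830331846))
lamp rect ((561.575439453125, -78.63166046142578), (200.4429473876953, 184.071533203125), 89.17314910888672)
top [(0.61, array([ 0.5666, -0.0659,  0.0592])), (0.63, array([ 0.5621, -0.1574,  0.0709])), (0.53, array([ 0.4442, -0.3702,  0.0021]))]
[0.6303 0.0719 0.2314]
```

>>> {"method": "carry_out", "body": {
  "moves": [
    {"claw": 135,"travel": [-0.2,0,-5.3],"twist": [0,0,1.7]},
    {"claw": 135,"travel": [0,0,-5.3],"twist": [0,0,0]},
    {"claw": 135,"travel": [0,0,-4.5],"twist": [0,0,0]},
    {"claw": 135,"travel": [0,0,-1.0],"twist": [0,0,0]},
    {"claw": 135,"travel": [0,0,0],"twist": [0,0,0]},
    {"claw": 135,"travel": [0,0,0],"twist": [0,0,0]}
  ]
}}

```text
clock: 3.45
eef_pos: [0.6293, 0.0716, 0.0723]
tcp_rot: [[0.914, -0.406, 0.003], [-0.406, -0.914, -0.0], [0.003, -0.001, -1.0]]
contact_force: [0.3, 0.4, 0.4]
gripper_width: 0.0399
```

Run:
```python
from h import *
np.set_printoptions(precision=4,suppress=True)
f=snap('wrist'); o=env.get_obs();print(o['eef_pos'],o['contact_force'])
T=np.array(o['eef_pos']);R=np.array(o['tcp_rot'])
# points near fingers, in the tool frame
v,u=np.mgrid[0:400,0:640];d=f['z_map'];K=f['K']
C=np.stack([(u-K[0,2])/K[0,0]*d,(v-K[1,2])/K[1,1]*d,d],-1)[d>0]
W=C@np.array(f['orientation']).T+f['position'];L=(W-T)@R
for s in(1,-1):
    m=(L[:,0]*s>.015)&(L[:,0]*s<.04)&(abs(L[:,1])<.02)&(L[:,2]>-.04)&(W[:,2]>.064);Q=L[m]
    if len(Q): print(s,len(Q),'z hist',np.percentile(Q[:,2],[50,90,98,100]),'x',np.percentile(Q[:,0],[2,98]),'y',np.percentile(Q[:,1],[2,98]))
deck=W[(abs(L[:,1]+.05)<.02)&(abs(L[:,0])<.05)];print('deck z',np.median(deck[:,2]))
cv2.imwrite('pics/w2.png',f['img'][:,:,::-1])
for r in env.pinpoint('lens','wrist'): print(r['confidence'],np.array(r['at']))
```

```text
[0.6292 0.0716 0.0723] [ 0.5226 -0.256  -0.4611]
1 2256 z hist [-0.0262 -0.01   -0.0045 -0.0007] x [0.0204 0.0335] y [-0.0108  0.0107]
-1 2249 z hist [-0.0263 -0.01   -0.0046  0.    ] x [-0.0326 -0.0195] y [-0.0107  0.0108]
deck z -0.0004975392318809224
0.9 [ 0.7324 -0.0987 -0.0026]
0.84 [0.637  0.1654 0.0001]
0.81 [0.6009 0.017  0.0611]
```

View pics/w2.png

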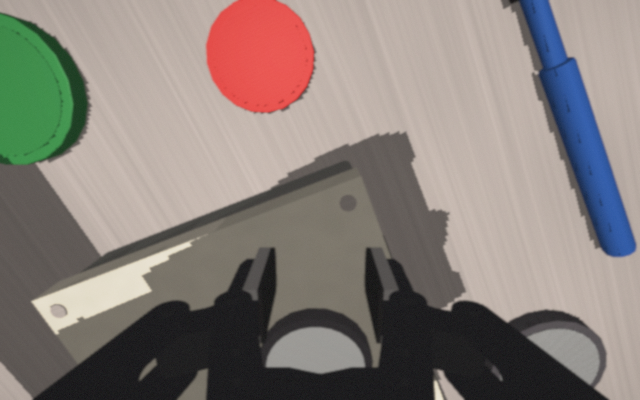

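The lens is between and ahead of the fork, at the bottom of the picture around (315,345). I'll descend gently and feel for the deck.

>>> {"method": "carry_out", "body": {
  "moves": [
    {"claw": 135,"travel": [0,0,-0.7],"twist": [0,0,0]},
    {"claw": 135,"travel": [0,0,-0.2],"twist": [0,0,0]},
    {"claw": 135,"travel": [0,0,0],"twist": [0,0,0]},
    {"claw": 135,"travel": [0,0,0],"twist": [0,0,0]}
  ]
}}

```text
clock: 4.05
eef_pos: [0.6284, 0.0716, 0.0613]
tcp_rot: [[0.914, -0.406, 0.0], [-0.406, -0.914, -0.0], [0.0, 0.0, -1.0]]
contact_force: [-1.0, -0.4, 0.4]
gripper_width: 0.0405
```

>>> {"method": "carry_out", "body": {
  "moves": [
    {"claw": 135,"travel": [0,0,-0.2],"twist": [0,0,0]},
    {"claw": 135,"travel": [0,0,0],"twist": [0,0,0]},
    {"claw": 135,"travel": [0,0,0],"twist": [0,0,0]}
  ]
}}

```text
clock: 4.42
eef_pos: [0.6284, 0.0716, 0.0593]
tcp_rot: [[0.914, -0.406, 0.0], [-0.406, -0.914, -0.0], [0.0, 0.0, -1.0]]
contact_force: [-0.8, -0.6, 0.5]
gripper_width: 0.0405
```

>>> {"method": "carry_out", "body": {
  "moves": [
    {"claw": 135,"travel": [0,0,-0.15],"twist": [0,0,0]},
    {"claw": 135,"travel": [0,0,0],"twist": [0,0,0]},
    {"claw": 135,"travel": [0,0,0],"twist": [0,0,0]}
  ]
}}

```text
clock: 4.8
eef_pos: [0.6285, 0.0716, 0.0586]
tcp_rot: [[0.914, -0.406, 0.001], [-0.406, -0.914, -0.0], [0.001, -0.0, -1.0]]
contact_force: [-1.8, -0.6, 7.6]
gripper_width: 0.0405
```

Deck contact came at about TCP 0.0586, so I'll raise 3.5 mm and push, stopping about 20 mm short to look.

>>> {"method": "carry_out", "body": {
  "moves": [
    {"claw": 135,"travel": [0,0,0.35],"twist": [0,0,0]},
    {"claw": 135,"travel": [-0.5,-1.1,0],"twist": [0,0,0]},
    {"claw": 135,"travel": [-0.5,-1.1,0],"twist": [0,0,0]},
    {"claw": 135,"travel": [-0.33,-0.73,0],"twist": [0,0,0]},
    {"claw": 135,"travel": [-0.33,-0.73,0],"twist": [0,0,0]},
    {"claw": 135,"travel": [-0.33,-0.73,0],"twist": [0,0,0]},
    {"claw": 135,"travel": [-0.33,-0.73,0],"twist": [0,0,0]},
    {"claw": 135,"travel": [-0.33,-0.73,0],"twist": [0,0,0]},
    {"claw": 135,"travel": [-0.33,-0.73,0],"twist": [0,0,0]},
    {"claw": 135,"travel": [-0.33,-0.73,0],"twist": [0,0,0]},
    {"claw": 135,"travel": [-0.33,-0.73,0],"twist": [0,0,0]},
    {"claw": 135,"travel": [0,0,0],"twist": [0,0,0]}
  ]
}}

```text
clock: 6.3
eef_pos: [0.5918, -0.0094, 0.0614]
tcp_rot: [[0.914, -0.407, -0.0], [-0.407, -0.914, -0.0], [0.0, 0.0, -1.0]]
contact_force: [-0.3, 0.4, -0.5]
gripper_width: 0.0403
```

Run:
```python
from h import *
np.set_printoptions(precision=4,suppress=True)
f=snap('wrist','w3.png'); o=env.get_obs();print(o['eef_pos'],o['contact_force'])
for n in['lens','cell']:
  for r in env.pinpoint(n,'wrist'): print(n,r['confidence'],np.array(r['at']),px(f,r['at']))
g=snap('side')
for n in['lens','cell','keeper_push']:
  for r in env.pinpoint(n,'side'): print(n,r['confidence'],np.array(r['at']),px(g,r['at']))
a=cv2.resize(g['img'][170:290,250:370,::-1],None,fx=4,fy=4,interpolation=cv2.INTER_CUBIC)
b=cv2.resize(f['img'][150:400,160:480,::-1],(480*320//250//2,240)); c=np.zeros((480,b.shape[1],3),np.uint8);c[:240]=b
cv2.imwrite('pics/mix3.png',np.hstack([a,c]))
```

```text
[ 0.5919 -0.0091  0.0614] [0.0226 0.5788 0.0885]
lens 0.82 [ 0.732  -0.1035  0.002 ] [577.4859 260.0081]
lens 0.58 [ 0.5788 -0.0428  0.0621] [323.1437 330.2778]
lens 0.96 [ 0.4977  0.2136 -0.003 ] [272.2654 176.4385]
lens 0.83 [ 0.7319 -0.1005 -0.0009] [374.0981 248.0271]
lens 0.57 [ 0.5748 -0.0385  0.059 ] [309.9236 221.1302]
cell 0.66 [ 0.5644 -0.0676  0.0611] [307.3985 229.4577]
keeper_push 0.57 [ 0.5622 -0.1609  0.0758] [311.7953 254.6287]
```

View pics/mix3.png

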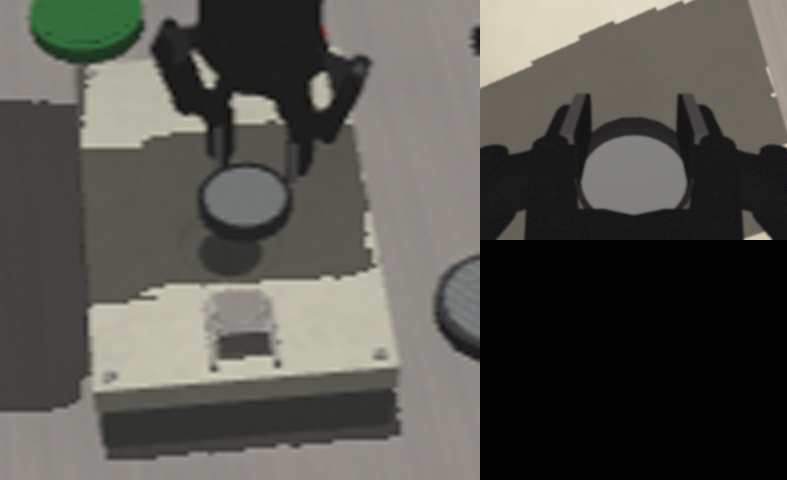

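The lens sits squarely in the fork with about 30 mm to go, and the line to the cell is good. Continuing slowly.

>>> {"method": "carry_out", "body": {
  "moves": [
    {"claw": 135,"travel": [-0.21,-0.45,0],"twist": [0,0,0]},
    {"claw": 135,"travel": [-0.21,-0.45,0],"twist": [0,0,0]},
    {"claw": 135,"travel": [-0.21,-0.45,0],"twist": [0,0,0]},
    {"claw": 135,"travel": [-0.21,-0.45,0],"twist": [0,0,0]},
    {"claw": 135,"travel": [-0.21,-0.45,0],"twist": [0,0,0]},
    {"claw": 135,"travel": [-0.21,-0.45,0],"twist": [0,0,0]},
    {"claw": 135,"travel": [0,0,0],"twist": [0,0,0]}
  ]
}}

```text
clock: 7.52
eef_pos: [0.5792, -0.0362, 0.0613]
tcp_rot: [[0.914, -0.407, -0.0], [-0.407, -0.914, -0.0], [-0.0, 0.0, -1.0]]
contact_force: [0.1, 0.0, -0.1]
gripper_width: 0.0402
```

```bash
cat > look.py <<'E'
from h import *
import sys
np.set_printoptions(precision=4,suppress=True)
g=snap('side'); o=env.get_obs();print(o['clock'],o['eef_pos'],o['contact_force'])
for n in['lens','cell','keeper_push']:
  for r in env.pinpoint(n,'side'): print(n,r['confidence'],np.array(r['at']))
f=snap('wrist')
for n in['lens','cell','keeper_push']:
  for r in env.pinpoint(n,'wrist'): print('wrist',n,r['confidence'],np.array(r['at']))
a=cv2.resize(g['img'][170:290,250:350,::-1],None,fx=4,fy=4,interpolation=cv2.INTER_CUBIC)
b=cv2.resize(f['img'][:,:,::-1],(400,250));c=np.zeros((480,400,3),np.uint8);c[:250]=b
cv2.imwrite('pics/'+sys.argv[1],np.hstack([a,c]))
E
python3 look.py mix4.png
```

```text
7.575 [ 0.5793 -0.036   0.0613] [-0.1492  0.4267 -0.5179]
lens 0.97 [ 0.7349 -0.1001 -0.0027]
lens 0.84 [ 0.5677 -0.0669  0.0466]
lens 0.83 [ 0.497   0.2098 -0.0037]
lens 0.38 [0.6367 0.1728 0.0027]
cell 0.57 [ 0.5637 -0.0647  0.0611]
keeper_push 0.77 [ 0.5631 -0.1639  0.073 ]
wrist lens 0.94 [ 0.7329 -0.1028 -0.0003]
```

View pics/mix4.png

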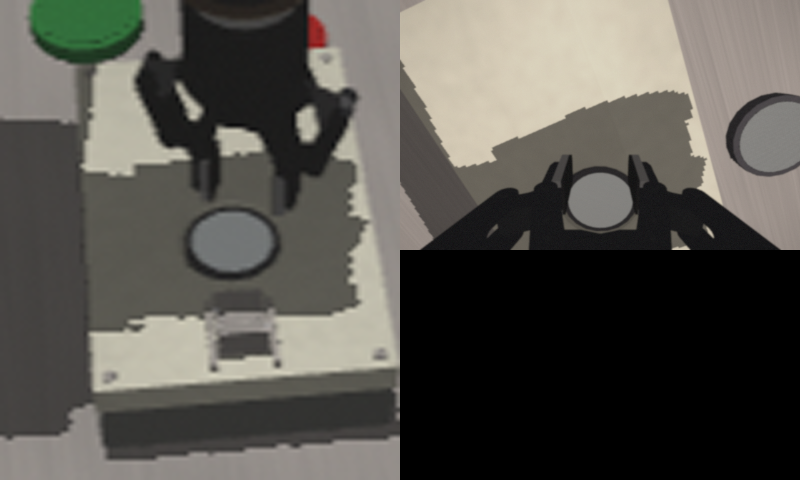

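The lens looks seated: no side wall is visible and the network puts its z at about 0.047. I'll back off, raise, close the jaws, go round to the keeper's outer side, and check the seating from above.

>>> {"method": "carry_out", "body": {
  "moves": [
    {"claw": 135,"travel": [0.2,0.45,0],"twist": [0,0,0]},
    {"claw": 135,"travel": [0,0,3],"twist": [0,0,0]},
    {"claw": 255,"travel": [0,0,5],"twist": [0,0,5.7]},
    {"claw": 255,"travel": [-0.4,-3.4,0],"twist": [0,0,5.7]},
    {"claw": 255,"travel": [-0.4,-3.4,0],"twist": [0,0,5.7]},
    {"claw": 255,"travel": [-0.4,-3.4,0],"twist": [0,0,5.6]},
    {"claw": 255,"travel": [-0.4,-3.4,0],"twist": [0,0,0]},
    {"claw": 255,"travel": [-0.3,-3.25,0],"twist": [0,0,0]},
    {"claw": 255,"travel": [0,0,0],"twist": [0,0,0]},
    {"claw": 255,"travel": [0,0,0],"twist": [0,0,0]}
  ]
}}

```text
clock: 9.18
eef_pos: [0.5624, -0.1992, 0.1412]
tcp_rot: [[1.0, -0.022, -0.0], [-0.022, -1.0, 0.0], [-0.0, -0.0, -1.0]]
contact_force: [0.0, 0.6, 0.8]
gripper_width: 0.0
```

Run:
```python
from h import *
np.set_printoptions(precision=4,suppress=True)
o=env.get_obs();print(o['eef_pos'],o['tcp_rot'])
for cam in('side','wrist','top'):
  f=snap(cam)
  for n in['lens','cell','keeper_push']:
    for r in env.pinpoint(n,cam):
      p=np.array(r['at'])
      if abs(p[0]-.56)<.05 and -.25<p[1]<.05: print(cam,n,r['confidence'],p)
  # heights by depth at lens surface vs deck around
  for nm,P in(('lens',(.566,-.067,.058)),('lens+x',(.588,-.067,.058)),('lens-x',(.544,-.067,.058)),('lens+y',(.566,-.045,.058)),('lens-y',(.566,-.089,.058)),('deck+x',(.625,-.067,.06)),('deck-x',(.505,-.067,.06)),('deck+y',(.566,.0,.06))):
    u,v=np.round(px(f,P)).astype(int)
    if 2<u<637 and 2<v<397: print(cam,nm,np.median([w(f,a,b)[2] for a in range(u-2,u+3) for b in range(v-2,v+3)]))
g=snap('side');cv2.imwrite('pics/s5.png',cv2.resize(g['img'][170:290,250:370,::-1],None,fx=4,fy=4,interpolation=cv2.INTER_CUBIC))
```

```text
[ 0.5624 -0.1992  0.1412] [[ 0.9998 -0.022  -0.0002]
 [-0.022  -0.9998  0.0003]
 [-0.0002 -0.0003 -1.    ]]
side cell 0.93 [ 0.5642 -0.0643  0.0591]
side keeper_push 0.59 [ 0.5615 -0.1616  0.0751]
side lens 0.22377790839868905
side lens+x 0.22154778665986463
side lens-x 0.2004917026697789
side lens+y 0.24467178331763428
side lens-y 0.196859686381181
side deck+x 0.21386428535270408
side deck-x 0.06010122831773956
side deck+y 0.29794132575024834
wrist keeper_push 0.78 [ 0.5598 -0.1609  0.0703]
wrist lens-y 0.05835131374192262
top lens 0.6 [ 0.5654 -0.0675  0.0496]
top cell 0.7 [ 0.5679 -0.0665  0.0635]
top keeper_push 0.61 [ 0.5606 -0.1579  0.0725]
top keeper_push 0.57 [ 0.5666 -0.0357 -0.005 ]
top lens 0.05799874598529198
top lens+x 0.058731689420036925
top lens-x 0.057844272296946775
top lens+y 0.05832484719139619
top lens-y 0.05701363224026079
top deck+x 0.05942916791916719
top deck-x 0.05836577793667597
top deck+y 0.05885372882452078
```

View pics/s5.png

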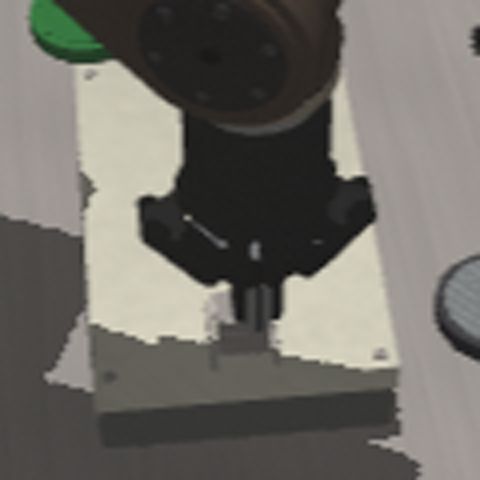

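By depth the lens top is flat, about 1 mm under the deck, so it is seated. The gripper stands above and outside the keeper tab. I'll descend and push it home.

>>> {"method": "carry_out", "body": {
  "moves": [
    {"claw": 255,"travel": [-0.1,0,-5],"twist": [0,0,0]},
    {"claw": 255,"travel": [0,0,-2],"twist": [0,0,0]},
    {"claw": 255,"travel": [0.03,1.2,0],"twist": [0,0,0]},
    {"claw": 255,"travel": [0.02,1.0,0],"twist": [0,0,0]},
    {"claw": 255,"travel": [0.02,0.8,0],"twist": [0,0,0]},
    {"claw": 255,"travel": [0.02,0.7,0],"twist": [0,0,0]},
    {"claw": 255,"travel": [0.02,0.6,0],"twist": [0,0,0]},
    {"claw": 255,"travel": [0,0,0],"twist": [0,0,0]},
    {"claw": 255,"travel": [0,0,0],"twist": [0,0,0]}
  ]
}}

```text
clock: 10.95
eef_pos: [0.5623, -0.1567, 0.0712]
tcp_rot: [[1.0, -0.022, -0.0], [-0.022, -1.0, 0.0], [-0.0, -0.0, -1.0]]
contact_force: [0.6, 0.7, -0.8]
gripper_width: -0.0001
```

>>> {"method": "carry_out", "body": {
  "moves": [
    {"claw": 255,"travel": [0.01,0.3,0],"twist": [0,0,0]},
    {"claw": 255,"travel": [0,0,0],"twist": [0,0,0]},
    {"claw": 255,"travel": [0,0,0],"twist": [0,0,0]}
  ]
}}

```text
clock: 11.32
eef_pos: [0.5625, -0.1538, 0.0713]
tcp_rot: [[1.0, -0.022, -0.0], [-0.022, -1.0, 0.0], [-0.0, -0.0, -1.0]]
contact_force: [0.1, -0.5, 0.2]
gripper_width: 0.0002
```

>>> {"method": "carry_out", "body": {
  "moves": [
    {"claw": 255,"travel": [0,0.3,0],"twist": [0,0,0]},
    {"claw": 255,"travel": [0,0,0],"twist": [0,0,0]},
    {"claw": 255,"travel": [0,0,0],"twist": [0,0,0]}
  ]
}}

```text
clock: 11.7
eef_pos: [0.5626, -0.1507, 0.0713]
tcp_rot: [[1.0, -0.022, 0.0], [-0.022, -1.0, 0.0], [0.0, -0.0, -1.0]]
contact_force: [0.2, 0.4, 0.2]
gripper_width: -0.0001
```

>>> {"method": "carry_out", "body": {
  "moves": [
    {"claw": 255,"travel": [0,0.3,0],"twist": [0,0,0]},
    {"claw": 255,"travel": [0,0,0],"twist": [0,0,0]},
    {"claw": 255,"travel": [0,0,0],"twist": [0,0,0]}
  ]
}}

```text
clock: 12.08
eef_pos: [0.5626, -0.1478, 0.0713]
tcp_rot: [[1.0, -0.022, 0.0], [-0.022, -1.0, 0.0], [0.0, -0.0, -1.0]]
contact_force: [0.6, -0.8, -0.7]
gripper_width: -0.0004
```

>>> {"method": "carry_out", "body": {
  "moves": [
    {"claw": 255,"travel": [0,0.15,0],"twist": [0,0,0]},
    {"claw": 255,"travel": [0,0,0],"twist": [0,0,0]},
    {"claw": 255,"travel": [0,0,0],"twist": [0,0,0]}
  ]
}}

```text
clock: 12.45
eef_pos: [0.5627, -0.1474, 0.0714]
tcp_rot: [[1.0, -0.022, 0.001], [-0.022, -1.0, -0.001], [0.001, 0.001, -1.0]]
contact_force: [-0.4, -10.6, -2.2]
gripper_width: 0.0002
```

Run:
```python
from h import *
np.set_printoptions(precision=4,suppress=True)
for cam in('wrist','side','top'):
  f=snap(cam,'k_%s.png'%cam)
  for r in env.pinpoint('keeper_push',cam): print(cam,r['confidence'],np.array(r['at']),px(f,r['at']))
```

```text
wrist 0.66 [ 0.561  -0.1372  0.0698] [316.1365 241.118 ]
top 0.54 [ 0.5671 -0.068   0.0511] [339.6666 218.7329]
```

The stop is felt: 10.6 N at y = -0.1474, against about -0.1465 expected. I'll back off, raise clear, and check.

>>> {"method": "carry_out", "body": {
  "moves": [
    {"claw": 255,"travel": [0,-1.0,0],"twist": [0,0,0]},
    {"claw": 255,"travel": [0,-3.0,0],"twist": [0,0,0]},
    {"claw": 255,"travel": [0,-3.0,4],"twist": [0,0,0]},
    {"claw": 255,"travel": [0,-3.0,5],"twist": [0,0,0]},
    {"claw": 255,"travel": [0,-4.0,4],"twist": [0,0,0]},
    {"claw": 255,"travel": [0,-4.0,2],"twist": [0,0,0]},
    {"claw": 255,"travel": [0,-4.0,0],"twist": [0,0,0]},
    {"claw": 255,"travel": [0,-4.0,0],"twist": [0,0,0]},
    {"claw": 255,"travel": [0,0,0],"twist": [0,0,0]},
    {"claw": 255,"travel": [0,0,0],"twist": [0,0,0]}
  ]
}}

```text
clock: 14.0
eef_pos: [0.5623, -0.4058, 0.221]
tcp_rot: [[1.0, -0.022, -0.0], [-0.022, -1.0, 0.001], [-0.001, -0.001, -1.0]]
contact_force: [0.6, -0.5, -0.6]
gripper_width: -0.0001
```

Run:
```python
from h import *
np.set_printoptions(precision=4,suppress=True)
f=snap('top');o=env.get_obs();print(o['clock'],o['eef_pos'],o['contact_force'])
for n in['lens','keeper_push','wand','torch','holder']:
  for r in env.pinpoint(n,'top'): print(n,r['confidence'],np.array(r['at']))
for P in((.566,-.060,.058),(.588,-.06,.058),(.544,-.06,.058),(.566,-.043,.058)):
  u,v=np.round(px(f,P)).astype(int);print(np.median([w(f,a,b)[2] for a in range(u-1,u+2) for b in range(v-1,v+2)]))
g=snap('side')
for n in['lens','keeper_push']:
  for r in env.pinpoint(n,'side'): print('side',n,r['confidence'],np.array(r['at']))
u,v=px(f,(.565,-.08,.06)).astype(int)
A=cv2.resize(f['img'][v-40:v+40,u-32:u+32,::-1],None,fx=6,fy=6,interpolation=cv2.INTER_CUBIC)
B=cv2.resize(g['img'][170:290,250:350,::-1],None,fx=4,fy=4,interpolation=cv2.INTER_CUBIC)
cv2.imwrite('pics/fin.png',np.hstack([A,B]))
```

```text
14.05 [ 0.5625 -0.4055  0.2212] [ 0.6024 -0.1872  0.0288]
lens 0.97 [ 0.736  -0.0986  0.0002]
lens 0.71 [0.4951 0.2148 0.0021]
lens 0.7 [ 0.6382  0.1724 -0.0027]
lens 0.58 [ 0.567  -0.0701  0.0497]
keeper_push 0.6 [ 0.5646 -0.1356  0.0716]
keeper_push 0.3 [ 0.7878  0.0591 -0.0016]
wand 0.71 [0.7875 0.0567 0.004 ]
holder 0.87 [ 0.674   0.383  -0.0033]
0.05767731524991637
0.05919485329143148
0.05885521281904471
0.058740692889514
side lens 0.73 [ 0.7315 -0.098  -0.0029]
```

View pics/fin.png

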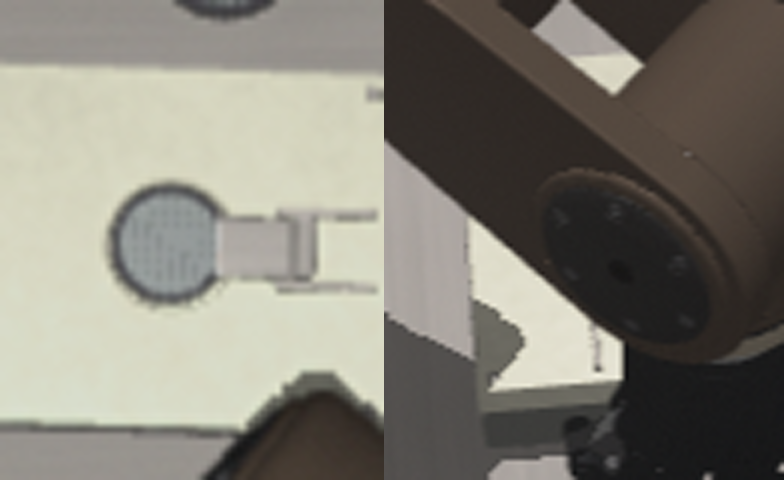

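The top view shows the lens in the cell at (168,243), with the keeper strap covering its -y edge at (220,247). The robot is clear, so I'm handing in.

```bash
python3 -c "
from cell import env
print(env.sign_off())"
```

```text
the job is handed in; nothing more can be done
None
```

I pushed the lens across the deck with the half-open fingers as a fork until it dropped into its cell. Then I pushed the keeper home with the closed fingertips and handed the job in at about 14 s of the 45 s allowed.

**Lens:** The last top view shows it in the cell. The network puts its origin at z = 0.050 m, where a seated lens would be at 0.0485 m. Depth readings put its top at 0.058–0.059 m, about level across the lens and up to about 1 mm below the deck as measured. That fits a seated lens, but the margin is close to the depth noise. The lens's horizontal position came out within about 4 mm of my averaged cell centre, which is about the network's own accuracy.

**Keeper:** Its stop was felt at 10.6 N. The network puts the push point at y = -0.136 m, about 25 mm from where it started. The strap visibly covers the lens's edge.

**Bystanders and failed checks:**
- The wand and holder read within 4 mm of where they started.
- The torch was not detected in the last picture, and I never pushed near it.
- The arm blocked the side camera's view of the lamp in the last look, so that camera confirmed neither lens nor keeper.

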